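# Re-seat a wrongly loaded gift set in its fitted carton

### The job

The gift carton has been loaded wrongly: its four pieces stand proud on one another's cut-outs, so the lid will not go on. Swap them round until the canister, the palm box, the elephant and the incense box each sit fully down and upright in the cut-out of their own outline; the empty palm mat is there to park a piece on the way. Set the pieces down rather than dropping them, do not tip any over, and leave the coffee cup where it is.

Things in the scene. Friction and masses are not known exactly. Their poses are not given: they have to be found in the camera images.
- canister: Round lidded canister of woven palm, tan with darker bands: foot ring 72 mm in diameter and 12 mm high, above it a straight body and lid 56 mm in diameter up to 72 mm, then a small knob; 84 mm tall in all, about 0.13 kg. Grip the body 40 to 60 mm above the underside. The lid is fixed on. Origin: centre of the underside, z up. Starts standing on a wrong pad, over its cut-out.
- palm_box: Rectangular lidded box of woven palm, tan: 56 mm (x) by 90 mm (y), 64 mm tall, about 0.14 kg. Grip it across its 56 mm width, 35 to 50 mm above the underside. The lid is fixed on. Origin: centre of the underside, z up. Starts standing on a wrong pad, over its cut-out, long side along that pad's y (within 3 degrees).
- elephant: Carved dark-wood elephant on a plinth with half-round ends, 40 mm wide (x) by 112 mm long (y), 14 mm thick; 74 mm tall, about 0.18 kg. The elephant faces +y; its barrel-shaped body, over the plinth's middle, is 34 mm wide in x with its axis 52 mm above the underside: grip there, across x. Origin: centre of the underside, z up. Starts standing on a wrong pad, over its cut-out, long side along that pad's y (within 3 degrees).
- incense_box: Slim dark-wood incense box, square-cornered: 28 mm wide (x) by 128 mm long (y), 58 mm tall, about 0.15 kg. Grip it across its 28 mm width, 40 to 48 mm above the underside. Origin: centre of the underside, z up. Starts standing on a wrong pad, over its cut-out, long side along that pad's y (within 3 degrees).
- pad_round: Fixed kraft-board pad in one quarter of the gift carton, 104 (x) by 154 mm (y), 26 mm thick, with a dark-floored cut-out 16 mm deep in its middle: a round hole 80 mm in diameter, for the canister's foot. Origin: middle of its underside, 4 mm above the table, z up; cut-out floor at z 10 mm, top face (where a wrong piece stands) at z 26 mm. The carton is 220 by 320 mm, walls 36 mm high.
- pad_wide: Fixed kraft-board pad in one quarter of the gift carton, 104 (x) by 154 mm (y), 26 mm thick, with a dark-floored cut-out 16 mm deep in its middle: a rectangle 64 mm (x) by 98 mm (y), for the rectangular palm box. Origin: middle of its underside, 4 mm above the table, z up; cut-out floor at z 10 mm, top face (where a wrong piece stands) at z 26 mm.
- pad_oval: Fixed kraft-board pad in one quarter of the gift carton, 104 (x) by 154 mm (y), 26 mm thick, with a dark-floored cut-out 16 mm deep in its middle: a slot with half-round ends, 48 mm (x) by 120 mm (y), for the elephant's plinth. Origin: middle of its underside, 4 mm above the table, z up; cut-out floor at z 10 mm, top face (where a wrong piece stands) at z 26 mm.
- pad_slim: Fixed kraft-board pad in one quarter of the gift carton, 104 (x) by 154 mm (y), 26 mm thick, with a dark-floored cut-out 16 mm deep in its middle: a narrow square-ended slot, 36 mm (x) by 136 mm (y), for the incense box. Origin: middle of its underside, 4 mm above the table, z up; cut-out floor at z 10 mm, top face (where a wrong piece stands) at z 26 mm.
- palm_mat: Flat woven palm mat, 140 by 140 mm and 4 mm thick, fixed on the table beside the carton, empty: a handy free spot. Origin: middle of its underside, on the table.
- coffee_cup: Bystander: yellow paper coffee cup with a black lid, 77 mm across at the top, 97 mm tall, loose, just beyond the mat (some 120 mm from its centre). Origin: centre of its underside.
Not all that is in view belongs to the job. Leave any blue look-alike of the palm_box alone.

How it is judged (in metres and radians):
At the end, for the whole second after the job is handed in: Canister, palm box, elephant and incense box are each in the cut-out of their own outline: centre within 12 mm of the pad's centre, underside within 3.5 mm of the cut-out's floor (fully down), upright within 0.08 rad, released and at rest (horizontal distance between canister and pad_round below 0.012 m and z of canister in the frame of pad_round between 0.006 and 0.0135 m and angle between each of canister, palm_box, elephant, incense_box's own z axis and vertical below 0.08 rad and linear speed of each of canister, palm_box, elephant, incense_box below 0.02 m/s and angular speed of each of canister, palm_box, elephant, incense_box below 0.2 rad/s and contact force between the fingers and canister below 0.05 N and horizontal distance between palm_box and pad_wide below 0.012 m and z of palm_box in the frame of pad_wide between 0.006 and 0.0135 m and contact force between the fingers and palm_box below 0.05 N and horizontal distance between elephant and pad_oval below 0.012 m and z of elephant in the frame of pad_oval between 0.006 and 0.0135 m and contact force between the fingers and elephant below 0.05 N and horizontal distance between incense_box and pad_slim below 0.012 m and z of incense_box in the frame of pad_slim between 0.006 and 0.0135 m and contact force between the fingers and incense_box below 0.05 N); the robot touches nothing.
It fails at once if a piece is tipped over (leans more than 0.7 rad) (angle between any of canister, palm_box, elephant, incense_box's own z axis and vertical above 0.7 rad).
It fails at once if a piece is dropped (falls free of the fingers at more than 0.9 m/s, a drop of about 40 mm) ((contact force between the fingers and canister below 0.05 N and linear speed of canister above 0.9 m/s) or (contact force between the fingers and palm_box below 0.05 N and linear speed of palm_box above 0.9 m/s) or (contact force between the fingers and elephant below 0.05 N and linear speed of elephant above 0.9 m/s) or (contact force between the fingers and incense_box below 0.05 N and linear speed of incense_box above 0.9 m/s)).
It fails at once if the coffee cup is moved more than 30 mm (distance of coffee_cup from where it was at the start of the episode above 0.03 m).
It also fails if it takes over 144 s, if anything falls off the work surface, if the arm or the gripper's body presses on something with over 40 N, if the wrist force passes 120 N, or if a joint passes its speed limit or range.

### The arm

A 6-joint arm with a two-finger parallel gripper is mounted at the origin on the work surface. World frame = base frame: x ahead of the robot, y to its left, z up, the work surface at z = 0. Lengths are in mm, angles in degrees, forces in N, time in s.
With the tool pointing down it reaches from about 300 to 850 mm from the base axis. Payload 4.2 kg.
Tool frame: the origin (TCP) lies at the very end of the fingers, on their centre line; the grasp point (between the pads) lies 19 mm behind it; z points along the fingers, y is the line along which they close (so a half turn about z gives the same grasp; the last joint's range is limited). The gripper opens to 91 mm and grips with 3 to 60 N. Pads are 32 mm wide; open, the fingers measure 118 mm over their backs; the gripper's body (76 mm by 178 mm) begins 60 mm behind the grasp point.
Start: joints at [65.947, 18.312, 89.639, -0, 72.044, -1.146], TCP at [223.813, 529.67, 213.976] pointing down, gripper open.
Joint ranges: [-177.97, 177.97], [-48.28, 115.42], [12.27, 149.76], [-77.06, 257.06], [2.81, 150.46], [-146.56, 146.56]. Speed limits (degrees/s): [147.25, 147.25, 180, 180, 180, 180].

### API

Orientations are given as [roll, pitch, yaw] about the fixed x, y, z axes, in that order (R = Rz(yaw) Ry(pitch) Rx(roll)).
In Python, from workcell import * gives the robot as it stands.
- The arm moves only by the tool move_arm, never from a script. Its argument "motion" is a list of rows, each a list of 3 entries, a list of its own where there are three numbers: the finger opening in mm, from 0 to 91.2, then the shift along the world's x, y, z in units of 25 mm (1.0 is 25 mm), then the turn, a rotation vector about the world's x, y, z in units of 4 degrees (1.0 is 4 degrees). In form: [[grip, [x, y, z], [ax, ay, az]], ...]. A call has 1 to 20 rows; each row shifts and turns the commanded pose from where the row before left it; what a row does not reach is not made up. A row lasts 1/12 s, in which the tool goes at most 41.7 mm and 7.16 degrees, less where a joint would pass 70% of its speed; a pose out of reach is approached as far as the arm can. A call with a number of a shift or a turn outside -1 to 1 is refused whole. A call with a gripper value outside its range is refused whole. The fingers move at their own pace and stop on an object; "grip_force" is the grip in N (left out, the last holds). Time passes only in rows, so rows that do not move let the fingers close. It gives the time, the measured TCP pose, the force, the opening and the grip force at its end, in the units of the state.
- state(): the state, without advancing time (a new reading comes with each control period).
- grab_frame(name): name is "side" or "top" or "wrist"; returns the picture (400x640x3 uint8, blue, green, red); there is no depth.
- camera_info(name): a dict with "fx", "fy", "cx", "cy" (pixels), "k1" (the pictures are not rectified: a ray, as slopes to the right and down, at radius r is drawn at 1 + k1 r^2 times it, then the intrinsics apply), "rvec" (rotation vector, rad) and "tvec" (3), from world to camera coordinates, as OpenCV has them. Camera axes: x right, y down, z forward; pixel columns grow to the right and rows downward; lengths in mm; the calibration is good to about 2 mm. A picture is of the moment at which its call begins: read the wrist's pose just before it. camera_info takes no time and is no camera call; for the wrist camera it gives the pose at the moment of the call.
- job_done(): hands the job in; it is judged then, once.
The state is a dict: "time_s": time; "qpos": joint angles; "qvel": joint speeds; "effort": joint torques, N m; "ee_pos": TCP position; "ee_rot": TCP orientation; "force": force on the tool from outside, world axes, zero at the start; "torque": the same for the moment, N m; "gripper_width": finger opening in mm; "gripper_force": force on a finger pad.
Only numpy, scipy, OpenCV 4.12 (cv2) and the standard library are available. Lean on these libraries where they do the work, as an engineer would, in place of code of your own. Each camera call takes 0.05 s, during which the arm holds its last target. There are 200 camera calls.

## Working session

There is one attempt and no reset: what is moved stays moved. The work goes in short steps, Python scripts to look and compute and a tool call to move; the robot and the scene stay as the last step left them, time stands still between calls to the robot, and variables do not carry over. Pictures are saved under pics/ and viewed, at most 14 in all, crops included, and the job is handed in when it is done.

Besides the shell and the picture viewer there is one more tool, called after "Call:" as name(argument=value, ...), one argument or row to a line, values as JSON. move_arm: Moves the arm, as the interface text tells. Shifts and turns lie within -1 to 1; 1 stands for 25 mm of shift or 4 degrees of turn. Its arguments: {"type":"object","properties":{"motion":{"type":"array","items":{"type":"array"}},"grip_force":{"type":"number"}},"required":["motion"]}

```bash
mkdir -p pics; cat > h.py <<'E'
from workcell import *
import numpy as np, cv2
def ray(name,uv,ci=None):
    c=ci or camera_info(name); R=cv2.Rodrigues(np.array(c["rvec"],float))[0]; t=np.array(c["tvec"],float).ravel()
    d=(np.array(uv,float)-[c["cx"],c["cy"]])/[c["fx"],c["fy"]]; s=d.copy()
    for _ in range(20): s=d/(1+c["k1"]*(s@s))
    return -R.T@t, R.T@np.array([s[0],s[1],1.])
def onz(name,uv,z,ci=None):
    o,v=ray(name,uv,ci); return o+v*(z-o[2])/v[2]
def proj(name,P,ci=None):
    c=ci or camera_info(name); R=cv2.Rodrigues(np.array(c["rvec"],float))[0]
    p=R@np.array(P,float)+np.array(c["tvec"],float).ravel(); s=p[:2]/p[2]
    return s*(1+c["k1"]*(s@s))*[c["fx"],c["fy"]]+[c["cx"],c["cy"]]
E
python3 - <<'E'
from h import *
s=state(); print(s["time_s"],s["ee_pos"],s["ee_rot"],s["gripper_width"])
for n in("top","side"):
    cv2.imwrite(f"pics/{n}0.png",grab_frame(n)); c=camera_info(n); print(n,ray(n,(320,200)),c["fx"])
E
```

```text
0.0 [223.60441815 529.19774544 213.12745273] [-1.79899199e+02 -1.67397620e-03  1.57095844e+02] 90.90457746673289
top (array([381.05445188, -90.14920304, 909.99669721]), array([ 0.13697387, -0.02692227, -0.99030533])) 411.84567136727566
side (array([417.9282739 , 702.91336476, 570.08058685]), array([ 0.07288469, -0.83869027, -0.53971776])) 436.909901971057
```

View pics/top0.png

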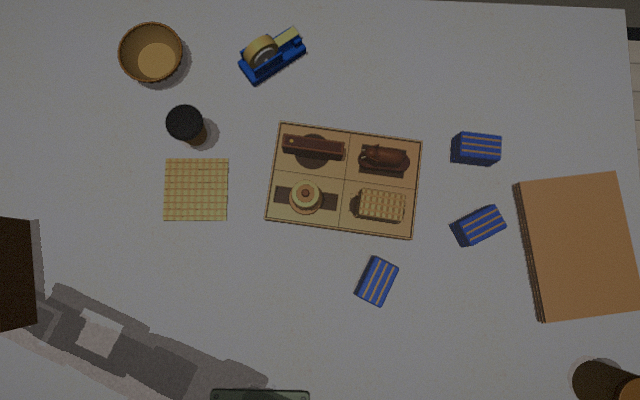

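View pics/side0.png

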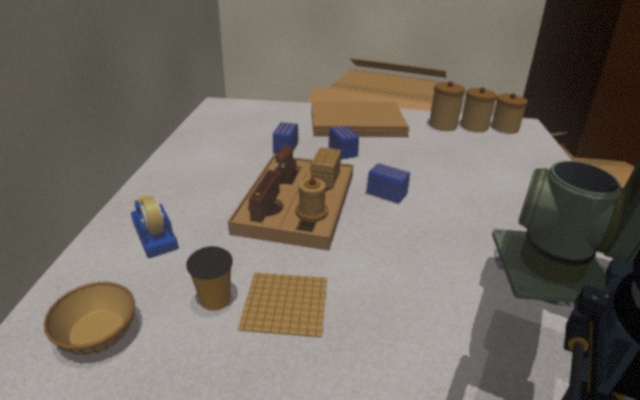

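The top view shows the carton with its corners near (280,122), (422,141), (411,239) and (265,219).
- The incense box is at (313,147) over the round hole, and the elephant at (385,158), apparently over the wide one.
- The canister is at (305,194) over the slim slot, and the tan palm box at (381,205), apparently over the oval.
- The mat is at (196,189) and the cup at (185,123).
- The three blue look-alike boxes at (476,148), (478,225) and (377,281) are outside the carton and will be left alone.

One enlarged crop should confirm this.

```bash
python3 - <<'E'
from h import *
im=cv2.imread("pics/top0.png"); cv2.imwrite("pics/crop0.png",cv2.resize(im[112:247,255:437],None,fx=4.3,fy=4.3,interpolation=cv2.INTER_CUBIC))
hsv=cv2.cvtColor(im,cv2.COLOR_BGR2HSV)
m=((hsv[...,1]>70)&(hsv[...,0]<35)).astype(np.uint8)*255
m=cv2.morphologyEx(m,cv2.MORPH_CLOSE,np.ones((3,3)))
for k in cv2.findContours(m,cv2.RETR_EXTERNAL,cv2.CHAIN_APPROX_NONE)[0]:
    if cv2.contourArea(k)<1500: continue
    x,y,w,h=cv2.boundingRect(k)
    if not(150<x<430 and y>100): continue
    for z in (4,36):
        P=np.array([onz("top",p[0],z)[:2] for p in k],np.float32); r=cv2.minAreaRect(P)
        print((x,y,w,h),z,np.round(r[0],1),np.round(r[1],1),round(r[2],2),np.round(cv2.boxPoints(r),0).tolist())
E
```

```text
(163, 158, 65, 63) 4 [523.3 162.3] [139.6 139.6] 1.75 [[451.0, 230.0], [456.0, 90.0], [595.0, 95.0], [591.0, 234.0]]
(163, 158, 65, 63) 36 [518.3 153.4] [134.7 134.7] 1.75 [[449.0, 219.0], [453.0, 84.0], [588.0, 88.0], [584.0, 223.0]]
(264, 121, 159, 119) 4 [ 555.1 -167.9] [330.9 229.5] 83.55 [[422.0, -319.0], [651.0, -345.0], [688.0, -16.0], [460.0, 9.0]]
(264, 121, 159, 119) 36 [ 548.9 -165.1] [319.3 221.4] 83.55 [[421.0, -311.0], [641.0, -336.0], [677.0, -19.0], [457.0, 6.0]]
```

View pics/crop0.png

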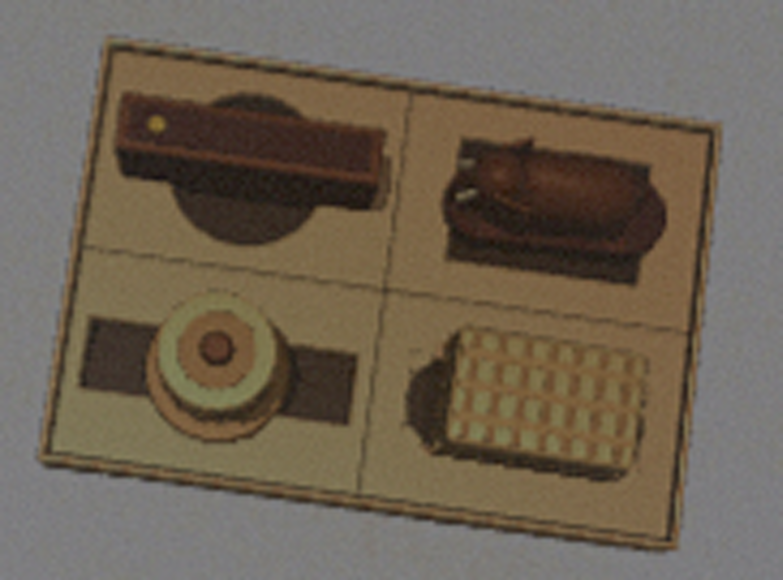

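The crop confirms it: incense box on pad_round (top left), elephant on pad_wide (top right), canister on pad_slim (bottom left), palm box on pad_oval (bottom right). So this is two swaps. The carton measures 319x221 mm at z 36, which agrees with the given size, with its x axis at about -6.45°. Next I move over it and look with the wrist camera.

Call:
move_arm(
  motion=[
    [91,[0.46,-1,0.2],[0,0,-0.92]],
    [91,[0.46,-1,0.2],[0,0,-0.92]],
    [91,[0.46,-1,0.2],[0,0,-0.92]],
    [91,[0.46,-1,0.2],[0,0,-0.92]],
    [91,[0.46,-1,0.2],[0,0,-0.92]],
    [91,[0.46,-1,0.2],[0,0,-0.92]],
    [91,[0.46,-1,0.2],[0,0,-0.92]],
    [91,[0.46,-1,0.2],[0,0,-0.92]],
    [91,[0.46,-1,0.2],[0,0,-0.92]],
    [91,[0.46,-1,0.2],[0,0,-0.92]],
    [91,[0.46,-1,0.2],[0,0,-0.92]],
    [91,[0.46,-1,0.2],[0,0,-0.92]],
    [91,[0.46,-1,0.2],[0,0,-0.92]],
    [91,[0.46,-1,0.2],[0,0,-0.92]],
    [91,[0.46,-1,0.2],[0,0,-0.92]],
    [91,[0.46,-1,0.2],[0,0,-0.92]],
    [91,[0.46,-1,0.2],[0,0,-0.92]],
    [91,[0.46,-1,0.2],[0,0,-0.92]],
    [91,[0.46,-1,0.2],[0,0,-0.92]],
    [91,[0.46,-1,0.2],[0,0,-0.92]],
  ],
)

```text
time_s: 1.77
ee_pos: [453.9, 28.3, 313.9]
ee_rot: [-180.0, 0.0, 83.3]
force: [1.0, 0.2, -0.2]
gripper_width: 90.7
gripper_force: 0.0
```

```bash
python3 - <<'E'
from h import *
s=state(); print(s["time_s"],s["ee_pos"],s["ee_rot"]); o,v=ray("wrist",(320,200)); print(o,v,camera_info("wrist")["fx"])
E
```

```text
1.7667 [453.88095785  28.31513071 313.91636391] [-1.79966344e+02  2.53512521e-04  8.33028801e+01]
[462.79420063 108.35931978 484.65944598] [-0.03699246 -0.28851545 -0.95677018] 291.68952120414565
```

Call:
move_arm(
  motion=[
    [91,[0.4,-0.8,-0.45],[0,0,0.03]],
    [91,[0.4,-0.8,-0.45],[0,0,0]],
    [91,[0.4,-0.8,-0.45],[0,0,0]],
    [91,[0.4,-0.8,-0.45],[0,0,0]],
    [91,[0.4,-0.8,-0.45],[0,0,0]],
    [91,[0.4,-0.8,-0.45],[0,0,0]],
    [91,[0.4,-0.8,-0.45],[0,0,0]],
    [91,[0.4,-0.8,-0.45],[0,0,0]],
    [91,[0,0,0],[0,0,0]],
    [91,[0,0,0],[0,0,0]],
  ],
)

```text
time_s: 2.6
ee_pos: [533.3, -130.8, 222.7]
ee_rot: [-179.8, -0.0, 83.5]
force: [0.2, -0.2, 0.6]
gripper_width: 91.0
gripper_force: 0.0
```

```bash
python3 - <<'E'
from h import *
import json
s=state(); c=camera_info("wrist"); im=grab_frame("wrist"); cv2.imwrite("pics/w1.png",im)
json.dump({k:np.array(v).tolist() for k,v in c.items()},open("pics/w1.json","w")); print(s["ee_pos"],s["ee_rot"],ray("wrist",(320,200),c)[0])
E
```

```text
[ 533.33432536 -130.75534697  222.69812801] [-1.79833580e+02 -4.52064034e-02  8.35154043e+01] [542.3127139  -50.8643069  393.47967568]
```

View pics/w1.png

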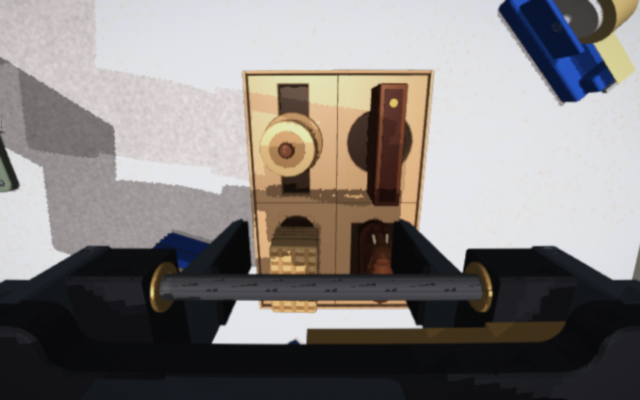

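The wrist view shows the carton's near corners at (244,71) and (433,71), and the seam cross near (337,203). The slim slot spans x 278–309 from y 84, the round hole spans x 348–412, the knob is at (286,150) and the incense box at (388,143). I'll cast these points together with the matching top-view ones.

```bash
python3 - <<'E'
from h import *
import json
c=json.load(open("pics/w1.json"))
T=lambda u,v,z:np.round(onz("top",(255+(u+.5)/4.3-.5,112+(v+.5)/4.3-.5),z)[:2],1)
W=lambda u,v,z:np.round(onz("wrist",(u,v),z,c)[:2],1)
print("corners W",W(244,71,40),W(433,71,40), "z36",W(244,71,36),W(433,71,36))
print("cross T",T(385,292,30),"W",W(337,203,30))
for a,b in((53,78),(53,-78),(-53,78),(-53,-78)):
    th=np.radians(-6.45);x=np.array([np.cos(th),np.sin(th)]);y=np.array([-x[1],x[0]])
    print("pad",a,b,np.round(np.array([548.9,-165.1])+a*x+b*y,1))
print("slim T corners",T(90,318,30),T(82,388,30),T(357,353,30),T(349,423,30))
print("slim W",W(278,84,30),W(309,84,30))
print("knob T",T(217,347,30+84),"W",W(286,150,114))
print("canister lid T",T(221,350,102),"W",W(289,149,102), "foot T right/left",T(150,370,42),T(292,375,42))
print("incense top T",T(120,93,88),T(386,130,88),T(380,180,88),T(118,150,88))
print("incense top W",W(378,84,88),W(407,84,88),W(404,205,88),W(370,205,88))
print("wide cut T",T(462,137,30),T(650,165,30),T(638,285,30),T(448,260,30))
print("plinth T ends",T(445,205,44),T(666,218,44),"body", T(560,190,82))
print("box top T",T(462,326,94),T(645,352,94),T(628,470,94),T(448,445,94))
print("round T",T(170,190,30),T(245,245,30),"W",W(348,145,30),W(412,145,30),W(380,108,30))
E
```

```text
corners W [460.3   3.2] [671.7 -20.5] z36 [459.4   3.8] [673.2 -20.2]
cross T [ 549.3 -165.4] W [ 549.4 -166.6]
pad 53 78 [610.3 -93.5]
pad 53 -78 [ 592.8 -248.6]
pad -53 78 [505.  -81.6]
pad -53 -78 [ 487.5 -236.7]
slim T corners [531.3 -17. ] [495.7 -14.5] [ 517.7 -151.9] [ 482.1 -148.6]
slim W [495.  -13.9] [531. -18.]
knob T [505.4 -82.2] W [504.6 -81.8]
canister lid T [506. -84.] W [506.1 -82.4] foot T right/left [504.1 -48.7] [ 503.8 -119.1]
incense top T [631.2 -31.6] [ 617.2 -159.5] [ 592.5 -157.1] [603.1 -31.8]
incense top W [600.1 -30.8] [628.5 -33.9] [ 621.4 -158.7] [ 584.2 -154.5]
wide cut T [ 631.4 -203.5] [ 619.9 -300.4] [ 557. -294.] [ 566.9 -197.2]
plinth T ends [ 592.  -193.6] [ 589. -305.] body [ 592.  -244.4]
box top T [ 522.1 -196.3] [ 512.4 -282.4] [ 456.7 -274.3] [ 465.9 -190.5]
round T [598.7 -54.9] [571.3 -93.9] W [570.2 -93.5] [ 648.8 -102.2] [611.9 -54.1]
```

Both views agree to about 2 mm. Pad centres: slim (506,-82.5), round (611,-94), wide (593.5,-249), oval (488.5,-237.5). The canister is at (505.5,-82.5), so I grasp it first.

Call:
move_arm(
  motion=[
    [91,[-0.28,0.48,-0.8],[0,0,0]],
    [91,[-0.28,0.48,-0.8],[0,0,0]],
    [91,[-0.28,0.48,-0.8],[0,0,0]],
    [91,[-0.28,0.48,-0.8],[0,0,0]],
    [91,[0,0,-0.8],[0,0,0]],
    [91,[0,0,-0.8],[0,0,0]],
    [91,[0,0,-0.8],[0,0,0]],
    [91,[0,0,-0.8],[0,0,0]],
    [91,[0,0,-0.07],[0,0,0]],
    [91,[0,0,0],[0,0,0]],
    [50,[0,0,0],[0,0,0]],
    [50,[0,0,0],[0,0,0]],
    [50,[0,0,0],[0,0,0]],
    [50,[0,0,0],[0,0,0]],
    [50,[0,0,0],[0,0,0]],
    [50,[0,0,0],[0,0,0]],
  ],
  grip_force=20,
)

```text
time_s: 3.98
ee_pos: [505.7, -82.3, 62.7]
ee_rot: [180.0, 0.0, 83.6]
force: [-0.7, 0.7, 4.2]
gripper_width: 55.7
gripper_force: 20.0
```

Call:
move_arm(
  motion=[
    [50,[0,0,0.4],[0,0,0]],
    [50,[0,0,0.8],[0,0,0]],
    [50,[0,0,0.8],[0,0,0]],
    [50,[-0.02,0.5,0],[0,0,0]],
    [50,[-0.02,0.95,0],[0,0,0]],
    [50,[-0.02,0.95,0],[0,0,0]],
    [50,[-0.02,0.95,0],[0,0,0]],
    [50,[-0.02,0.95,0],[0,0,0]],
    [50,[-0.02,0.95,0],[0,0,0]],
    [50,[-0.02,0.95,0],[0,0,0]],
    [50,[-0.02,0.95,0],[0,0,0]],
    [50,[-0.02,0.95,0],[0,0,0]],
    [50,[-0.02,0.95,0],[0,0,0]],
    [50,[-0.02,0.45,-0.6],[0,0,0]],
    [50,[0,0,-0.8],[0,0,0]],
    [50,[0,0,-0.8],[0,0,0]],
    [50,[0,0,-0.5],[0,0,0]],
    [50,[0,0,0],[0,0,0]],
    [50,[0,0,0],[0,0,0]],
  ],
)

```text
time_s: 5.57
ee_pos: [499.4, 155.5, 44.0]
ee_rot: [-179.9, 0.0, 83.6]
force: [0.7, 0.3, -1.3]
gripper_width: 55.8
gripper_force: 20.0
```

Call:
move_arm(
  motion=[
    [50,[0,0,-0.15],[0,0,0]],
    [50,[0,0,-0.12],[0,0,0]],
    [50,[0,0,-0.04],[0,0,0]],
    [50,[0,0,0],[0,0,0]],
  ],
)

```text
time_s: 5.9
ee_pos: [500.4, 155.2, 37.2]
ee_rot: [180.0, -0.0, 83.6]
force: [0.8, -0.9, -1.1]
gripper_width: 55.4
gripper_force: 20.0
```

Call:
move_arm(
  motion=[
    [50,[0,0,-0.04],[0,0,0]],
    [85,[0,0,0],[0,0,0]],
    [85,[0,0,0],[0,0,0]],
    [85,[0,0,0],[0,0,0]],
    [85,[0,0,0.9],[0,0,0]],
    [85,[0,0,1],[0,0,0]],
    [85,[0,0,1],[0,0,0]],
    [70,[0.44,-1,0],[0,0,0]],
    [70,[0.44,-1,0],[0,0,0]],
    [70,[0.44,-1,0],[0,0,0]],
    [70,[0.44,-1,0],[0,0,0]],
    [70,[0.44,-1,0],[0,0,0]],
    [70,[0.44,-1,0],[0,0,0]],
    [70,[0.44,-1,0],[0,0,0]],
    [70,[0.44,-1,0],[0,0,0]],
    [70,[0.44,-1,0],[0,0,0]],
    [70,[0.44,-1,0],[0,0,0]],
    [70,[0,0,0],[0,0,0]],
    [70,[0,0,0],[0,0,0]],
  ],
)

```text
time_s: 7.48
ee_pos: [610.5, -96.0, 108.1]
ee_rot: [-180.0, -0.0, 83.5]
force: [-0.2, 0.4, -0.1]
gripper_width: 69.9
gripper_force: 0.0
```

```bash
python3 - <<'E'
from h import *
s=state(); print(s["time_s"],s["ee_pos"]); t=grab_frame("top")
cv2.imwrite("pics/t2.png",cv2.resize(t[100:250,150:440],None,fx=2.7,fy=2.7,interpolation=cv2.INTER_CUBIC))
E
```

```text
7.4833 [610.49396265 -95.99973103 108.09518881]
```

View pics/t2.png

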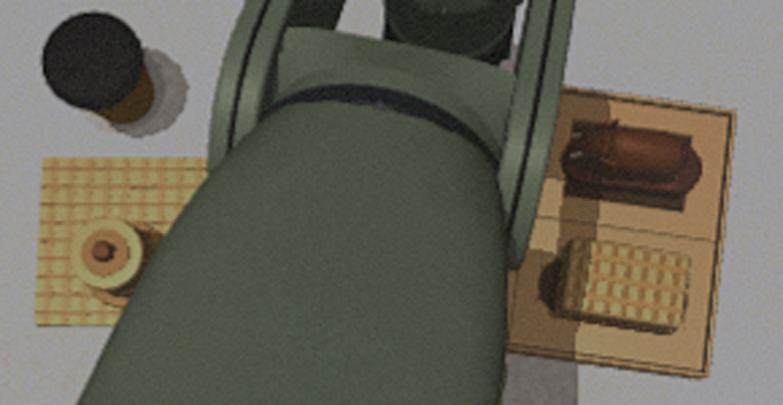

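The canister stands upright on the mat, with its knob at crop pixel (103,251), and the cup hasn't moved. The arm hides pad_round, so I trust the earlier measurement there. I descend onto the incense box.

Call:
move_arm(
  motion=[
    [70,[0,0.02,-0.8],[0,0,0]],
    [70,[0,0.02,-0.8],[0,0,0]],
    [70,[0,0,-0.55],[0,0,0]],
    [70,[0,0,0],[0,0,0]],
    [70,[0,0,0],[0,0,0]],
    [20,[0,0,0],[0,0,0]],
    [20,[0,0,0],[0,0,0]],
    [20,[0,0,0],[0,0,0]],
    [20,[0,0,0],[0,0,0]],
    [20,[0,0,0],[0,0,0]],
    [20,[0,0,0],[0,0,0]],
  ],
  grip_force=20,
)

```text
time_s: 8.45
ee_pos: [610.4, -93.9, 55.1]
ee_rot: [180.0, 0.0, 83.6]
force: [0.6, -0.0, -0.4]
gripper_width: 32.9
gripper_force: 0.0
```

Call:
move_arm(
  motion=[
    [20,[0,0,0],[0,0,0]],
    [20,[0,0,0],[0,0,0]],
    [20,[0,0,0],[0,0,0]],
    [20,[0,0,0.4],[0,0,0]],
    [20,[0,0,0.8],[0,0,0]],
    [20,[-0.4,0.05,0],[0,0,0]],
    [20,[-0.9,0.1,0],[0,0,0]],
    [20,[-0.9,0.1,0],[0,0,0]],
    [20,[-0.9,0.1,0],[0,0,0]],
    [20,[-0.7,0.1,0],[0,0,0]],
    [20,[-0.37,0.05,0],[0,0,0]],
    [20,[0,0,0],[0,0,0]],
    [20,[0,0,0],[0,0,0]],
  ],
)

```text
time_s: 9.53
ee_pos: [507.1, -81.5, 85.3]
ee_rot: [179.9, 0.0, 83.6]
force: [0.2, -0.1, -0.4]
gripper_width: 28.1
gripper_force: 20.0
```

```bash
python3 - <<'E'
from h import *
import json
s=state(); c=camera_info("wrist"); w=grab_frame("wrist"); print(s["ee_pos"],s["ee_rot"],s["force"])
json.dump({k:np.array(v).tolist() for k,v in c.items()},open("pics/w3.json","w"))
cv2.imwrite("pics/w3.png",w); cv2.imwrite("pics/w3c.png",cv2.resize(w[0:300,170:570],None,fx=2,fy=2,interpolation=cv2.INTER_CUBIC))
E
```

```text
[507.06601108 -81.48918016  85.34179214] [1.79868319e+02 5.65260813e-03 8.36090851e+01] [ 0.2004333  -0.05497907 -0.36510358]
```

View pics/w3c.png

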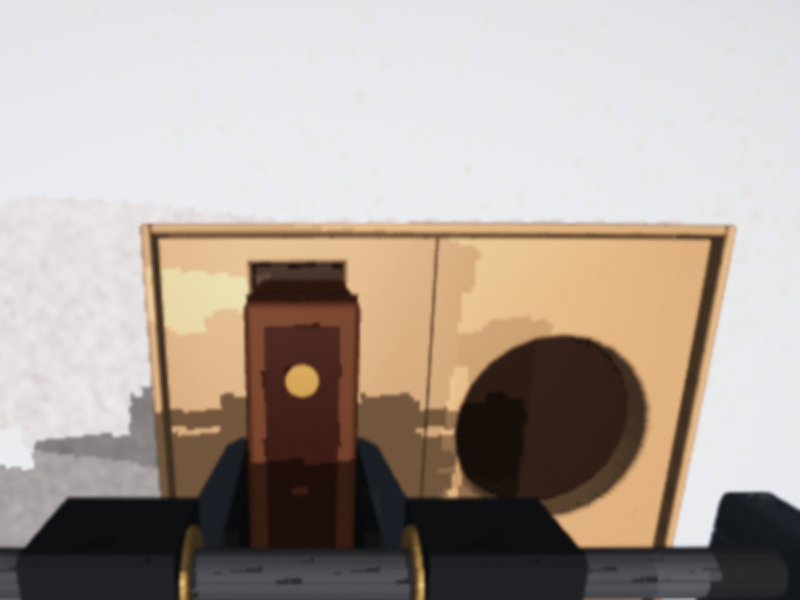

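Slot end corners are at crop (249,262) and (347,262), and the box's top front edge at (246,303) to (357,303). The round hole spans x 456–648, y 335–515. I'll compare the box with the slot.

```bash
python3 - <<'E'
from h import *
import json
c=json.load(open("pics/w3.json"))
W=lambda u,v,z:np.round(onz("wrist",(170+u/2-.25,v/2-.25),z,c)[:2],1)
print("slot end",W(249,262,30),W(347,262,30)); print("box front top",W(246,303,118.3),W(357,303,118.3),"front bottom",W(249,285,60),W(355,287,60))
print("round L R T B",W(456,430,30),W(648,415,30),W(565,335,30),W(560,515,30))
import cv2
w=cv2.imread("pics/w3.png"); g=cv2.cvtColor(w,cv2.COLOR_BGR2GRAY)
m=((g<75)).astype(np.uint8)[160:262,390:500]
n,l,st,ce=cv2.connectedComponentsWithStats(m); i=1+np.argmax(st[1:,4]); k=cv2.findContours((l==i).astype(np.uint8),0,1)[0][0][:,0]+[390,160]
P=np.array([onz("wrist",p,30,c)[:2] for p in k],np.float32); print("circle",cv2.minEnclosingCircle(P),cv2.fitEllipse(P))
E
```

```text
slot end [494. -13.] [530.9 -17.1]
box front top [500.3 -17.7] [526.2 -20.6] front bottom [495.8 -18.9] [530.7 -23.4]
round L R T B [569.6 -89.4] [648.9 -91.7] [613.9 -54.4] [ 613.3 -133.7]
circle ((600.612548828125, -100.6878662109375), 49.688560485839844) ((605.2838745117188, -96.57804870605469), (74.31834411621094, 91.59832763671875), 133.97799682617188)
```

The box front stands 4.1 mm short of the slot end, as it should, and about 1 mm too far in x. I lower it in.

Call:
move_arm(
  motion=[
    [20,[-0.04,0,-0.5],[0,0,0]],
    [20,[0,0,-0.5],[0,0,0]],
    [20,[0,0,-0.3],[0,0,0]],
    [20,[0,0,-0.3],[0,0,0]],
    [20,[0,0,-0.15],[0,0,0]],
    [20,[0,0,-0.08],[0,0,0]],
    [20,[0,0,0],[0,0,0]],
    [20,[0,0,0],[0,0,0]],
  ],
)

```text
time_s: 10.25
ee_pos: [505.6, -81.4, 39.2]
ee_rot: [179.9, 0.0, 83.6]
force: [-0.2, 0.5, -1.8]
gripper_width: 28.2
gripper_force: 20.0
```

Call:
move_arm(
  motion=[
    [20,[0,0,-0.02],[0,0,0]],
    [48,[0,0,0],[0,0,0]],
    [48,[0,0,0],[0,0,0]],
    [48,[0,0,0],[0,0,0]],
    [48,[0,0,0.6],[0,0,0]],
    [85,[0,0,1],[0,0,0]],
    [85,[0,0,1],[0,0,0]],
    [85,[0,0.5,0.2],[0,0,0]],
    [85,[-0.02,1,0],[0,0,0]],
    [85,[-0.02,1,0],[0,0,0]],
    [85,[-0.02,1,0],[0,0,0]],
    [85,[-0.02,1,0],[0,0,0]],
    [85,[-0.02,1,0],[0,0,0]],
    [85,[-0.02,1,0],[0,0,0]],
    [85,[-0.02,1,0],[0,0,0]],
    [85,[-0.02,1,0],[0,0,0]],
    [85,[-0.02,0.96,0],[0,0,0]],
    [85,[0,0,0],[0,0,0]],
    [85,[0,0,0],[0,0,0]],
  ],
)

```text
time_s: 11.83
ee_pos: [499.9, 156.4, 107.9]
ee_rot: [-180.0, 0.0, 83.8]
force: [-0.4, -0.2, 0.7]
gripper_width: 84.9
gripper_force: 0.0
```

```bash
python3 - <<'E'
from h import *
s=state(); print(s["time_s"],s["ee_pos"]); t=grab_frame("top"); cv2.imwrite("pics/t4.png",t)
cv2.imwrite("pics/t4c.png",cv2.resize(t[100:250,150:440],None,fx=2.7,fy=2.7,interpolation=cv2.INTER_CUBIC))
E
```

```text
11.8333 [499.89885524 156.36782909 107.91356708]
```

View pics/t4c.png

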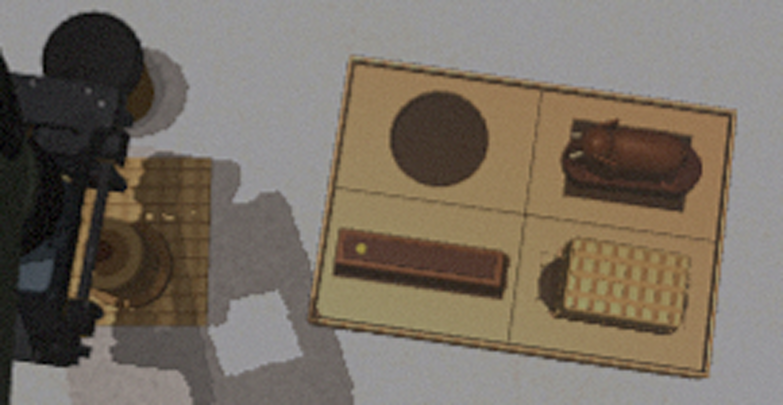

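The incense box is down in the slim slot, and the empty round hole is centred at crop (439,139). I grip the canister and, between calls, compute the hole centre.

```bash
python3 - <<'E'
from h import *
im=cv2.imread("pics/t4.png"); g=cv2.cvtColor(im,cv2.COLOR_BGR2GRAY)
P=lambda u,v,z:onz("top",(150+(u+.5)/2.7-.5,100+(v+.5)/2.7-.5),z)[:2].round(1)
print(P(439,139,30),P(390,139,30),P(488,139,30),P(439,91,30),P(439,187,30))
E
```

```text
[610.4 -94.3] [609.1 -54.5] [ 611.7 -134.1] [650.7 -93.1] [570.6 -95.4]
```

Call:
move_arm(
  motion=[
    [85,[0.02,-0.04,-0.8],[0,0,-0.03]],
    [85,[0,0,-0.8],[0,0,0]],
    [85,[0,0,-0.8],[0,0,0]],
    [85,[0,0,-0.44],[0,0,0]],
    [85,[0,0,0],[0,0,0]],
    [50,[0,0,0],[0,0,0]],
    [50,[0,0,0],[0,0,0]],
    [50,[0,0,0],[0,0,0]],
    [50,[0,0,0],[0,0,0]],
    [50,[0,0,0],[0,0,0]],
    [50,[0,0,0],[0,0,0]],
  ],
)

```text
time_s: 12.8
ee_pos: [501.4, 154.2, 38.3]
ee_rot: [179.9, -0.0, 83.5]
force: [-0.1, -0.6, 4.5]
gripper_width: 55.5
gripper_force: 20.0
```

Call:
move_arm(
  motion=[
    [50,[0,0,0.4],[0,0,0]],
    [50,[0,0,0.8],[0,0,0]],
    [50,[0,0,0.8],[0,0,0]],
    [50,[0.2,-0.5,0.4],[0,0,0]],
    [50,[0.44,-1,0],[0,0,0]],
    [50,[0.44,-1,0],[0,0,0]],
    [50,[0.44,-1,0],[0,0,0]],
    [50,[0.44,-1,0],[0,0,0]],
    [50,[0.44,-1,0],[0,0,0]],
    [50,[0.44,-1,0],[0,0,0]],
    [50,[0.44,-1,0],[0,0,0]],
    [50,[0.44,-1,0],[0,0,0]],
    [50,[0.44,-1,0],[0,0,0]],
    [50,[0.2,-0.47,0],[0,0,0]],
    [50,[0,0,0],[0,0,0]],
    [50,[0,0,0],[0,0,0]],
  ],
)

```text
time_s: 14.13
ee_pos: [609.7, -94.9, 97.4]
ee_rot: [-179.9, -0.0, 83.4]
force: [-1.1, -0.7, -1.4]
gripper_width: 55.9
gripper_force: 20.0
```

```bash
python3 - <<'E'
from h import *
import json
s=state(); c=camera_info("wrist"); w=grab_frame("wrist"); print(s["ee_pos"],s["ee_rot"],s["force"],s["gripper_width"])
json.dump({k:np.array(v).tolist() for k,v in c.items()},open("pics/w5.json","w"))
cv2.imwrite("pics/w5.png",w); cv2.imwrite("pics/w5c.png",cv2.resize(w[100:300,200:460],None,fx=3,fy=3,interpolation=cv2.INTER_CUBIC))
E
```

```text
[609.65078092 -94.92748004  97.44635717] [-1.79949218e+02 -4.23049213e-02  8.34256072e+01] [-1.14729176 -0.71279451 -1.43039296] 55.886598310616826
```

View pics/w5c.png

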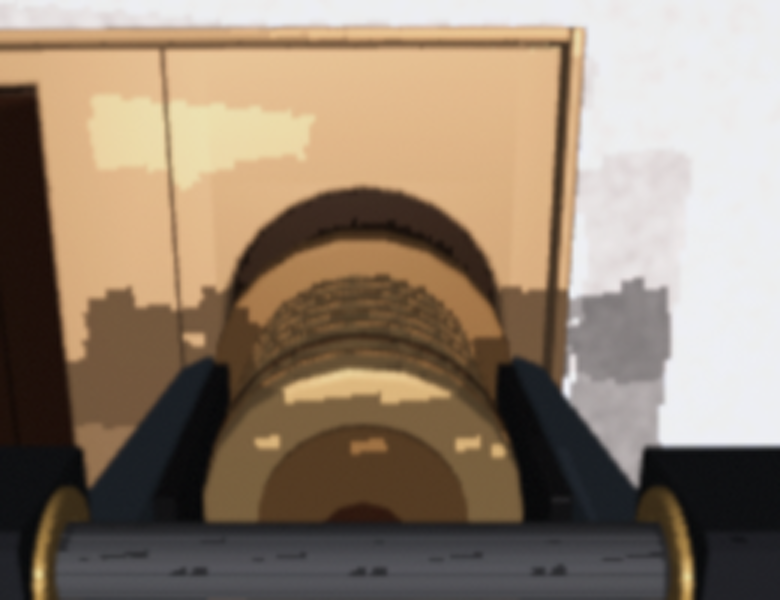

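Hole far edge at crop (364,187). The foot ring's far top edge is at (362,238), and the lid's front at about (362,368).

```bash
python3 - <<'E'
from h import *
import json
c=json.load(open("pics/w5.json"))
W=lambda u,v,z:np.round(onz("wrist",(200+(u+.5)/3-.5,100+(v+.5)/3-.5),z,c)[:2],1)
print("hole far",W(364,187,30),"foot far",W(362,238,75.1),"lid far",W(362,368,135.1),"lid sides",W(203,505,135.1),W(522,505,135.1))
E
```

```text
hole far [613.9 -54.3] foot far [613.  -58.4] lid far [612.2 -66.4] lid sides [582.2 -88.3] [636.5 -94.4]
```

It is centred to within 1 mm, so I lower it.

Call:
move_arm(
  motion=[
    [50,[0.03,0,-0.5],[0,0,0]],
    [50,[0,0,-0.5],[0,0,0]],
    [50,[0,0,-0.4],[0,0,0]],
    [50,[0,0,-0.3],[0,0,0]],
    [50,[0,0,-0.15],[0,0,0]],
    [50,[0,0,-0.08],[0,0,0]],
    [50,[0,0,0],[0,0,0]],
    [50,[0,0,0],[0,0,0]],
  ],
)

```text
time_s: 14.85
ee_pos: [611.1, -95.0, 49.6]
ee_rot: [180.0, 0.0, 83.5]
force: [0.1, 0.1, -0.7]
gripper_width: 55.7
gripper_force: 20.0
```

Call:
move_arm(
  motion=[
    [50,[0,0,-0.05],[0,0,0]],
    [50,[0,0,-0.02],[0,0,0]],
    [72,[0,0,0],[0,0,0]],
    [72,[0,0,0],[0,0,0]],
    [72,[0,0,0],[0,0,0]],
    [72,[0,0,0.8],[0,0,0]],
    [80,[0,0,1],[0,0,0]],
    [80,[0,0,1],[0,0,0]],
    [80,[0,0,0.1],[0,0,0]],
    [80,[-0.81,-0.94,0],[0,0,0]],
    [80,[-0.81,-0.94,0],[0,0,0]],
    [80,[-0.81,-0.94,0],[0,0,0]],
    [80,[-0.81,-0.94,0],[0,0,0]],
    [80,[-0.81,-0.94,0],[0,0,0]],
    [80,[-0.81,-0.94,0],[0,0,0]],
    [80,[0,0,0],[0,0,0]],
    [80,[0,0,0],[0,0,0]],
  ],
)

```text
time_s: 16.27
ee_pos: [488.3, -237.0, 119.8]
ee_rot: [-180.0, -0.0, 83.3]
force: [0.5, -0.3, -0.8]
gripper_width: 79.9
gripper_force: 0.0
```

Call:
move_arm(
  motion=[
    [80,[0.04,0.04,-0.8],[0,0,0.03]],
    [80,[0,0,-0.8],[0,0,0]],
    [80,[0,0,-0.8],[0,0,0]],
    [80,[0,0,-0.28],[0,0,0]],
    [80,[0,0,0],[0,0,0]],
    [50,[0,0,0],[0,0,0]],
    [50,[0,0,0],[0,0,0]],
    [50,[0,0,0],[0,0,0]],
    [50,[0,0,0],[0,0,0]],
    [50,[0,0,0],[0,0,0]],
    [50,[0,0,0],[0,0,0]],
  ],
)

```text
time_s: 17.18
ee_pos: [490.3, -235.2, 53.9]
ee_rot: [180.0, 0.0, 83.6]
force: [-2.1, 1.8, 5.3]
gripper_width: 55.9
gripper_force: 19.9
```

Call:
move_arm(
  motion=[
    [50,[0,0,0.4],[0,0,0]],
    [50,[0,0,0.9],[0,0,0]],
    [50,[0,0,1],[0,0,0]],
    [50,[0,0.5,0.2],[0,0,0]],
    [50,[0.03,1,0],[0,0,0]],
    [50,[0.03,1,0],[0,0,0]],
    [50,[0.03,1,0],[0,0,0]],
    [50,[0.03,1,0],[0,0,0]],
    [50,[0.03,1,0],[0,0,0]],
    [50,[0.03,1,0],[0,0,0]],
    [50,[0.03,1,0],[0,0,0]],
    [50,[0.03,1,0],[0,0,0]],
    [50,[0.03,1,0],[0,0,0]],
    [50,[0.03,1,0],[0,0,0]],
    [50,[0.03,1,0],[0,0,0]],
    [50,[0.03,1,0],[0,0,0]],
    [50,[0.03,1,0],[0,0,0]],
    [50,[0,1,0],[0,0,0]],
    [50,[0,0.6,0],[0,0,0]],
    [50,[0,0.4,0],[0,0,0]],
  ],
)

```text
time_s: 18.85
ee_pos: [499.1, 154.7, 114.9]
ee_rot: [-179.9, -0.0, 83.7]
force: [-0.5, -1.0, -1.7]
gripper_width: 56.2
gripper_force: 19.9
```

Call:
move_arm(
  motion=[
    [50,[0,0,-0.8],[0,0,0]],
    [50,[0,0,-0.8],[0,0,0]],
    [50,[0,0,-0.8],[0,0,0]],
    [50,[0,0,-0.5],[0,0,0]],
    [50,[0,0,-0.3],[0,0,0]],
    [50,[0,0,-0.15],[0,0,0]],
    [50,[0,0,-0.1],[0,0,0]],
    [50,[0,0,0],[0,0,0]],
    [50,[0,0,0],[0,0,0]],
  ],
)

```text
time_s: 19.6
ee_pos: [500.6, 152.5, 29.8]
ee_rot: [179.9, -0.0, 83.6]
force: [0.5, 0.2, -1.6]
gripper_width: 56.4
gripper_force: 19.9
```

Call:
move_arm(
  motion=[
    [50,[0,0,-0.05],[0,0,0]],
    [50,[0,0,-0.03],[0,0,0]],
    [80,[0,0,0],[0,0,0]],
    [80,[0,0,0],[0,0,0]],
    [80,[0,0,0],[0,0,0]],
    [80,[0,0,0.8],[0,0,0]],
    [80,[0,0,1],[0,0,0]],
    [80,[0,0,1],[0,0,0]],
    [80,[0,0,0.8],[0,0,0]],
    [80,[0,0,0],[0,0,0]],
  ],
)

```text
time_s: 20.43
ee_pos: [502.9, 153.2, 121.4]
ee_rot: [179.5, -0.2, 83.6]
force: [0.1, 0.7, -0.7]
gripper_width: 80.0
gripper_force: 0.0
```

```bash
python3 - <<'E'
from h import *
s=state(); print(s["time_s"],s["ee_pos"],s["ee_rot"]); t=grab_frame("top"); cv2.imwrite("pics/t6.png",t)
cv2.imwrite("pics/t6c.png",cv2.resize(t[112:247,255:437],None,fx=4.3,fy=4.3,interpolation=cv2.INTER_CUBIC))
E
```

```text
20.4333 [502.86866898 153.21898373 121.42853604] [179.52360361  -0.19284417  83.61049135]
```

View pics/t6c.png

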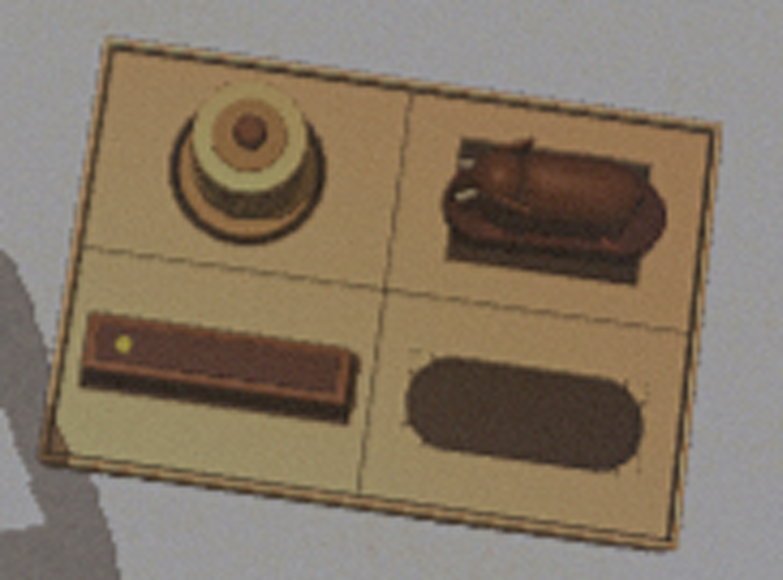

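Canister and incense box are both seated. The oval spans crop x 405–643, y 356–473, so its centre is near (524,414). The elephant's plinth runs from (445,205) to (666,218). On to the elephant.

```bash
python3 - <<'E'
from h import *
P=lambda u,v,z:onz("top",(255+(u+.5)/4.3-.5,112+(v+.5)/4.3-.5),z)[:2].round(1)
print("oval",P(524,414.5,30),P(405,402,30),P(643,425,30)); print("plinth edge",P(470,240,44),P(620,255,44))
E
```

```text
oval [ 489.1 -236.4] [ 493.6 -176.5] [ 485.6 -296.4]
plinth edge [ 574.5 -206.4] [ 569.2 -281.8]
```

Call:
move_arm(
  motion=[
    [70,[0.2,-0.6,0],[0,0,0]],
    [70,[0.2,-0.95,0],[0,0,0]],
    [70,[0.2,-0.95,0],[0,0,0]],
    [70,[0.2,-0.95,0],[0,0,0]],
    [70,[0.2,-0.95,0],[0,0,0]],
    [70,[0.2,-0.95,0],[0,0,0]],
    [70,[0.2,-0.95,0],[0,0,0]],
    [70,[0.2,-0.95,0],[0,0,0]],
    [70,[0.2,-0.95,0],[0,0,0]],
    [70,[0.2,-0.95,0],[0,0,0]],
    [70,[0.2,-0.95,0],[0,0,0]],
    [70,[0.2,-0.95,0],[0,0,0]],
    [70,[0.2,-0.95,0],[0,0,0]],
    [70,[0.2,-0.95,0],[0,0,0]],
    [70,[0.2,-0.95,0],[0,0,0]],
    [70,[0.2,-0.95,0],[0,0,0]],
    [70,[0.2,-0.95,0],[0,0,0]],
    [70,[0.1,-0.28,0],[0,0,0]],
    [70,[0,0,0],[0,0,0]],
    [70,[0,0,0],[0,0,0]],
  ],
)

```text
time_s: 22.15
ee_pos: [586.7, -248.8, 115.9]
ee_rot: [-179.9, -0.1, 83.6]
force: [0.1, 0.2, -0.8]
gripper_width: 69.6
gripper_force: 0.0
```

Call:
move_arm(
  motion=[
    [70,[0.19,0,-0.7],[0,0,0.5]],
    [70,[0,0,-0.7],[0,0,0]],
    [70,[0,0,-0.7],[0,0,0]],
    [70,[0,0,0],[0,0,0]],
    [70,[0,0,0],[0,0,0]],
    [25,[0,0,0],[0,0,0]],
    [25,[0,0,0],[0,0,0]],
    [25,[0,0,0],[0,0,0]],
    [25,[0,0,0],[0,0,0]],
    [25,[0,0,0],[0,0,0]],
    [25,[0,0,0],[0,0,0]],
    [25,[0,0,0],[0,0,0]],
    [25,[0,0,0],[0,0,0]],
  ],
)

```text
time_s: 23.23
ee_pos: [592.3, -249.7, 65.1]
ee_rot: [180.0, 0.0, 85.6]
force: [-0.5, 0.0, 2.4]
gripper_width: 33.5
gripper_force: 20.0
```

Call:
move_arm(
  motion=[
    [25,[0,0,0.4],[0,0,0]],
    [25,[0,0,0.6],[0,0,0]],
    [25,[0,0,0.4],[0,0,-0.25]],
    [25,[-0.5,0.05,0],[0,0,-0.25]],
    [25,[-0.8,0.1,0],[0,0,0]],
    [25,[-0.8,0.1,0],[0,0,0]],
    [25,[-0.8,0.1,0],[0,0,0]],
    [25,[-0.8,0.1,0],[0,0,0]],
    [25,[-0.43,0.05,0],[0,0,0]],
    [25,[0,0,0],[0,0,0]],
    [25,[0,0,0],[0,0,0]],
  ],
)

```text
time_s: 24.15
ee_pos: [489.8, -237.4, 100.3]
ee_rot: [179.9, 0.0, 83.6]
force: [0.1, -0.4, -2.0]
gripper_width: 33.5
gripper_force: 20.0
```

```bash
python3 - <<'E'
from h import *
import json
s=state(); c=camera_info("wrist"); w=grab_frame("wrist"); print(s["ee_pos"],s["ee_rot"],s["force"],s["gripper_width"])
json.dump({k:np.array(v).tolist() for k,v in c.items()},open("pics/w7.json","w"))
cv2.imwrite("pics/w7.png",w); cv2.imwrite("pics/w7c.png",cv2.resize(w[100:300,200:460],None,fx=3,fy=3,interpolation=cv2.INTER_CUBIC))
E
```

```text
[ 489.82322115 -237.44296771  100.31649388] [1.79878099e+02 2.88683049e-02 8.35663127e+01] [ 0.12593489 -0.37645921 -1.98623196] 33.45723677143261
```

View pics/w7c.png

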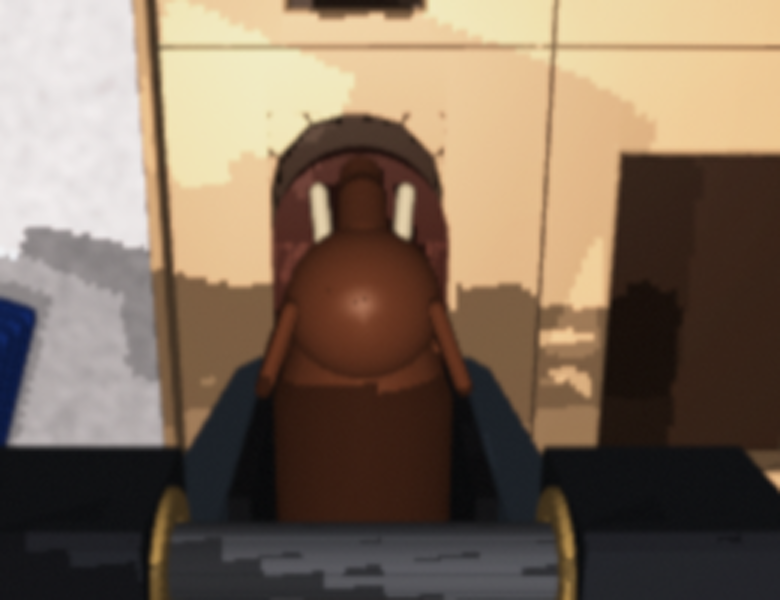

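Slot far tip at (357,115), with its sides at x 274 and 442. Plinth far tip at (360,147), sides at x 273 and 447. The wide cut-out's near-left corner is at (620,153).

```bash
python3 - <<'E'
from h import *
import json
c=json.load(open("pics/w7.json"))
W=lambda u,v,z:np.round(onz("wrist",(200+(u+.5)/3-.5,100+(v+.5)/3-.5),z,c)[:2],1)
print("slot tip",W(357,115,30),"plinth tip",W(360,147,79.2),"slot sides",W(273,190,30),W(442,190,30),"plinth sides",W(273,250,79.2),W(447,250,79.2))
print("wide corner",W(620,153,30),W(604,400,30))
E
```

```text
slot tip [ 494.4 -177.7] plinth tip [ 495.  -180.4] slot sides [ 468.9 -195.4] [ 515.5 -200.6] plinth sides [ 472.9 -201.1] [ 511.8 -205.5]
wide corner [ 565.  -195.8] [ 558.2 -269. ]
```

Call:
move_arm(
  motion=[
    [25,[-0.03,-0.05,-0.5],[0,0,0]],
    [25,[0,0,-0.5],[0,0,0]],
    [25,[0,0,-0.4],[0,0,0]],
    [25,[0,0,-0.3],[0,0,0]],
    [25,[0,0,-0.2],[0,0,0]],
    [25,[0,0,-0.1],[0,0,0]],
    [25,[0,0,-0.04],[0,0,0]],
    [25,[0,0,0],[0,0,0]],
  ],
)

```text
time_s: 24.87
ee_pos: [488.6, -238.3, 49.3]
ee_rot: [180.0, 0.0, 83.6]
force: [-1.9, -0.1, 0.5]
gripper_width: 33.7
gripper_force: 20.0
```

Call:
move_arm(
  motion=[
    [25,[0,0,-0.03],[0,0,0]],
    [58,[0,0,0],[0,0,0]],
    [58,[0,0,0],[0,0,0]],
    [58,[0,0,0],[0,0,0]],
    [58,[0,0,1],[0,0,0]],
    [80,[0,0,1],[0,0,0]],
    [80,[0,0,1],[0,0,0]],
    [80,[0.03,0.6,0],[0,0,0]],
    [80,[0.03,1,0],[0,0,0]],
    [80,[0.03,1,0],[0,0,0]],
    [80,[0.03,1,0],[0,0,0]],
    [80,[0.03,1,0],[0,0,0]],
    [80,[0.03,1,0],[0,0,0]],
    [80,[0.03,1,0],[0,0,0]],
    [80,[0.03,1,0],[0,0,0]],
    [80,[0.03,1,0],[0,0,0]],
    [80,[0.03,1,0],[0,0,0]],
    [80,[0.03,1,0],[0,0,0]],
    [80,[0.03,1,0],[0,0,0]],
    [80,[0.03,1,0],[0,0,0]],
  ],
)

```text
time_s: 26.53
ee_pos: [498.3, 78.0, 123.1]
ee_rot: [179.9, -0.0, 83.6]
force: [0.8, -0.0, -0.3]
gripper_width: 79.9
gripper_force: 0.0
```

Call:
move_arm(
  motion=[
    [80,[0.03,1,0],[0,0,0]],
    [80,[0.03,1,0],[0,0,0]],
    [80,[0.03,1,0],[0,0,0]],
    [80,[0,0,0],[0,0,0]],
    [80,[0,0,0],[0,0,0]],
  ],
)

```text
time_s: 26.95
ee_pos: [500.5, 152.6, 122.9]
ee_rot: [180.0, 0.0, 83.8]
force: [0.4, 0.0, -0.9]
gripper_width: 80.1
gripper_force: 0.0
```

Descend to the box (z about 28) and take a measurement frame of the carton meanwhile.

Call:
move_arm(
  motion=[
    [80,[0,0,-0.9],[0,0,0]],
    [80,[0,0,-0.9],[0,0,0]],
    [80,[0,0,-0.9],[0,0,0]],
    [80,[0,0,-0.9],[0,0,0]],
    [80,[0,0,-0.2],[0,0,0]],
    [80,[0,0,0],[0,0,0]],
    [50,[0,0,0],[0,0,0]],
    [50,[0,0,0],[0,0,0]],
    [50,[0,0,0],[0,0,0]],
    [50,[0,0,0],[0,0,0]],
    [50,[0,0,0],[0,0,0]],
    [50,[0,0,0],[0,0,0]],
  ],
)

```text
time_s: 27.95
ee_pos: [500.9, 151.8, 29.1]
ee_rot: [179.9, -0.0, 83.6]
force: [-0.7, -0.3, 6.1]
gripper_width: 55.9
gripper_force: 20.0
```

```bash
python3 - <<'E'
from h import *
t=grab_frame("top"); cv2.imwrite("pics/t8c.png",cv2.resize(t[112:247,255:437],None,fx=4.3,fy=4.3,interpolation=cv2.INTER_CUBIC))
E
```

```text
(no output)
```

View pics/t8c.png

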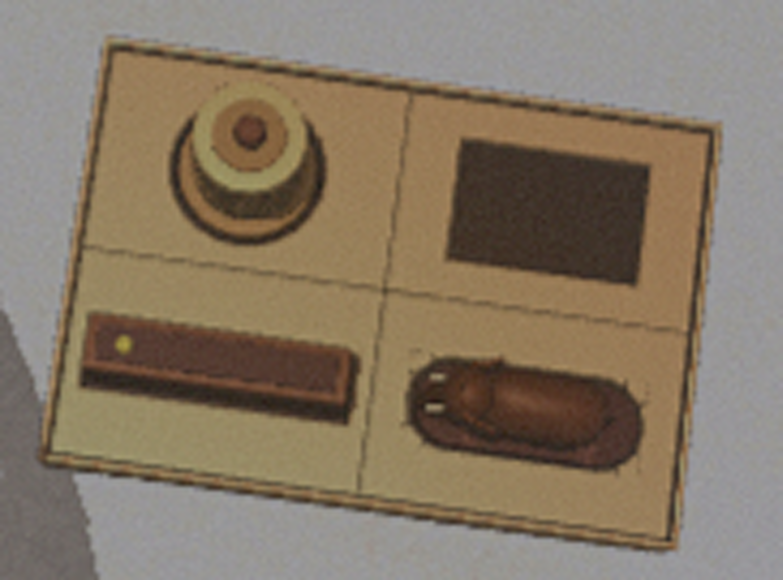

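The elephant is seated too. The wide cut-out is empty with corners (462,140), (650,164), (638,284) and (448,260), so its centre is (593.7,-248.8). I lift the box clear of the canister top and carry it over.

Call:
move_arm(
  motion=[
    [50,[0,0,0.4],[0,0,0]],
    [50,[0,0,1],[0,0,0]],
    [50,[0,0,1],[0,0,0]],
    [50,[0,-0.4,1],[0,0,0]],
    [50,[0.23,-1,1],[0,0,0]],
    [50,[0.23,-1,0],[0,0,0]],
    [50,[0.23,-1,0],[0,0,0]],
    [50,[0.23,-1,0],[0,0,0]],
    [50,[0.23,-1,0],[0,0,0]],
    [50,[0.23,-1,0],[0,0,0]],
    [50,[0.23,-1,0],[0,0,0]],
    [50,[0.23,-1,0],[0,0,0]],
    [50,[0.23,-1,0],[0,0,0]],
    [50,[0.23,-1,0],[0,0,0]],
    [50,[0.23,-1,0],[0,0,0]],
    [50,[0.23,-1,0],[0,0,0]],
    [50,[0.23,-1,0],[0,0,0]],
    [50,[0.23,-1,0],[0,0,0]],
    [50,[0.23,-1,0],[0,0,0]],
    [50,[0.23,-1,0],[0,0,0]],
  ],
)

```text
time_s: 29.67
ee_pos: [592.1, -259.4, 138.1]
ee_rot: [-180.0, -0.0, 83.6]
force: [0.4, 0.1, -1.9]
gripper_width: 56.3
gripper_force: 20.0
```

Call:
move_arm(
  motion=[
    [50,[0.04,0,0],[0,0,0]],
    [50,[0,0,0],[0,0,0]],
  ],
)

```text
time_s: 29.83
ee_pos: [593.1, -259.3, 137.7]
ee_rot: [-180.0, -0.0, 83.5]
force: [-0.3, 1.0, -1.8]
gripper_width: 56.1
gripper_force: 19.9
```

Call:
move_arm(
  motion=[
    [50,[0.02,0.42,0],[0,0,0]],
    [50,[0,0,-0.6],[0,0,0]],
    [50,[0,0,-0.8],[0,0,0]],
    [50,[0,0,-0.5],[0,0,0]],
    [50,[0,0,0],[0,0,0]],
    [50,[0,0,0],[0,0,0]],
  ],
)

```text
time_s: 30.33
ee_pos: [593.3, -245.9, 90.3]
ee_rot: [-179.9, -0.1, 83.7]
force: [0.2, -0.1, -1.0]
gripper_width: 55.9
gripper_force: 19.9
```

```bash
python3 - <<'E'
from h import *
import json
s=state(); c=camera_info("wrist"); w=grab_frame("wrist"); print(s["ee_pos"],s["ee_rot"],s["force"],s["gripper_width"])
json.dump({k:np.array(v).tolist() for k,v in c.items()},open("pics/w9.json","w"))
cv2.imwrite("pics/w9.png",w); cv2.imwrite("pics/w9c.png",cv2.resize(w[100:300,200:460],None,fx=3,fy=3,interpolation=cv2.INTER_CUBIC))
E
```

```text
[ 593.3237722  -245.8707649    90.25738442] [-1.79903053e+02 -5.48878032e-02  8.37029541e+01] [ 0.21646028 -0.08244878 -1.00898445] 55.93368335836114
```

View pics/w9c.png

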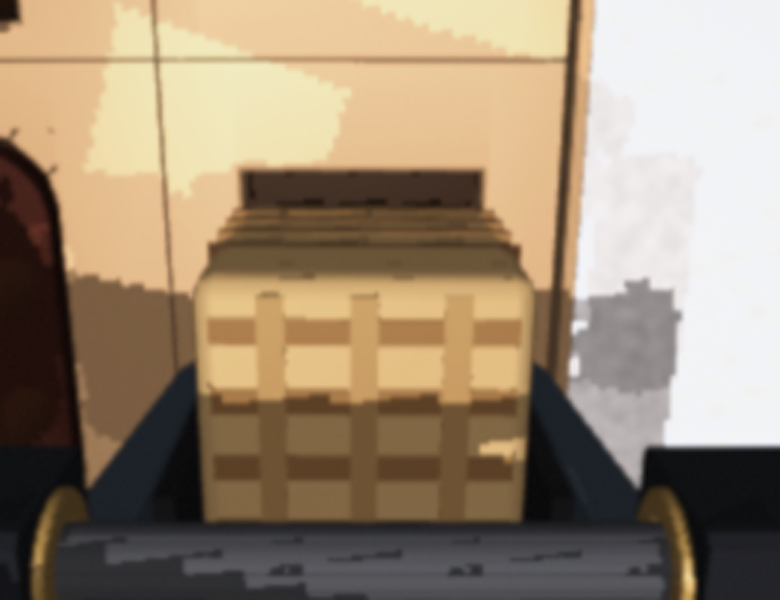

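Cut-out far edge from (241,170) to (483,170). The box's lower far edge is at about y 208 from x 238 to 493, and its top far edge at about (363,275).

```bash
python3 - <<'E'
from h import *
import json
c=json.load(open("pics/w9.json"))
W=lambda u,v,z:np.round(onz("wrist",(200+(u+.5)/3-.5,100+(v+.5)/3-.5),z,c)[:2],1)
print("slot",W(241,170,30),W(483,170,30),"box bottom",W(238,208,65.2),W(493,208,65.2),"top",W(196,273,129),W(532,273,129))
E
```

```text
slot [ 565.6 -196. ] [ 629.2 -202.9] box bottom [ 569.1 -199.9] [ 626.6 -206.2] top [ 571.7 -198.3] [ 623.9 -204. ]
```

Bottom edge suggests 3.6 mm gap, top 1.7; I shift about -1.8 mm in y and lower.

Call:
move_arm(
  motion=[
    [50,[-0.02,-0.07,-0.5],[0,0,0]],
    [50,[0,0,-0.5],[0,0,0]],
    [50,[0,0,-0.4],[0,0,0]],
    [50,[0,0,-0.3],[0,0,0]],
    [50,[0,0,-0.2],[0,0,0]],
    [50,[0,0,-0.1],[0,0,0]],
    [50,[0,0,0],[0,0,0]],
    [50,[0,0,0],[0,0,0]],
  ],
)

```text
time_s: 31.05
ee_pos: [593.6, -249.7, 40.8]
ee_rot: [180.0, 0.0, 83.6]
force: [-0.2, 0.3, -2.2]
gripper_width: 56.0
gripper_force: 19.9
```

Call:
move_arm(
  motion=[
    [50,[0,0,-0.05],[0,0,0]],
    [50,[0,0,-0.03],[0,0,0]],
    [50,[0,0,0],[0,0,0]],
    [70,[0,0,0],[0,0,0]],
    [70,[0,0,0],[0,0,0]],
    [70,[0,0,0],[0,0,0]],
    [70,[0,0,0.7],[0,0,0]],
    [70,[0,0,1],[0,0,0]],
    [70,[0,0,1],[0,0,0]],
    [70,[0,0,1],[0,0,0]],
    [70,[0,0,1],[0,0,0]],
    [70,[-0.2,1,0.5],[0,0,0]],
    [70,[-0.2,1,0],[0,0,0]],
    [70,[-0.2,1,0],[0,0,0]],
    [70,[-0.2,1,0],[0,0,0]],
    [70,[-0.2,1,0],[0,0,0]],
    [70,[-0.2,1,0],[0,0,0]],
    [70,[-0.2,1,0],[0,0,0]],
    [70,[-0.2,1,0],[0,0,0]],
    [70,[-0.2,1,0],[0,0,0]],
  ],
)

```text
time_s: 32.72
ee_pos: [547.9, -23.4, 168.6]
ee_rot: [180.0, -0.0, 83.6]
force: [-0.2, 0.1, -0.1]
gripper_width: 69.9
gripper_force: 0.0
```

Call:
move_arm(
  motion=[
    [70,[-0.2,1,0],[0,0,0]],
    [70,[-0.2,1,0],[0,0,0]],
    [70,[-0.2,1,0],[0,0,0]],
    [70,[-0.2,1,0],[0,0,0]],
    [70,[-0.2,1,0],[0,0,0]],
    [70,[-0.2,1,0],[0,0,0]],
    [70,[0,0,0],[0,0,0]],
    [70,[0,0,0],[0,0,0]],
  ],
)

```text
time_s: 33.38
ee_pos: [518.1, 126.3, 168.6]
ee_rot: [180.0, 0.0, 83.8]
force: [0.7, -0.3, -0.3]
gripper_width: 70.1
gripper_force: 0.0
```

```bash
python3 - <<'E'
from h import *
s=state(); print(s["time_s"],s["ee_pos"],s["force"]); t=grab_frame("top"); a=grab_frame("side")
A=cv2.resize(t[112:247,255:437],None,fx=3.2,fy=3.2,interpolation=cv2.INTER_CUBIC)[:, :440]
A=cv2.resize(t[112:247,255:437],(400,297),interpolation=cv2.INTER_CUBIC); B=cv2.resize(a[130:260,220:395],(400,297),interpolation=cv2.INTER_CUBIC)
cv2.imwrite("pics/end.png",np.hstack([A,B]))
E
```

```text
33.3833 [518.08992361 126.30806053 168.60573514] [ 0.6568561  -0.29851549 -0.2781312 ]
```

View pics/end.png

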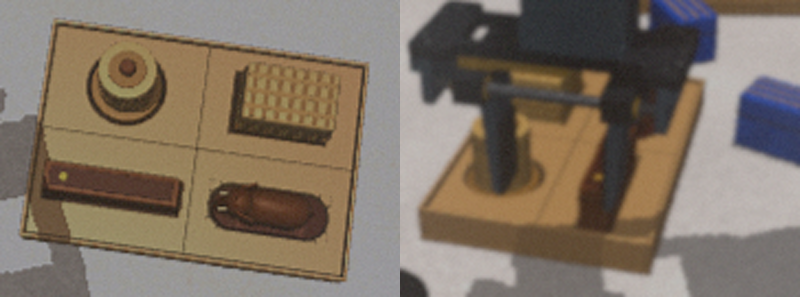

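From the top all four look seated, but the arm blocks the side view. I move clear and check the palm box's height in one last crop.

Call:
move_arm(
  motion=[
    [70,[-0.8,0.6,0.5],[0,0,0]],
    [70,[-0.8,0.6,0.5],[0,0,0]],
    [70,[-0.8,0.6,0.5],[0,0,0]],
    [70,[-0.8,0.6,0.5],[0,0,0]],
    [70,[-0.8,0.6,0.5],[0,0,0]],
    [70,[-0.8,0.6,0.5],[0,0,0]],
    [70,[-0.8,0.6,0.5],[0,0,0]],
    [70,[-0.8,0.6,0.5],[0,0,0]],
    [70,[0,0,0],[0,0,0]],
    [70,[0,0,0],[0,0,0]],
  ],
)

```text
time_s: 34.32
ee_pos: [358.6, 245.2, 269.2]
ee_rot: [179.9, -0.1, 83.7]
force: [0.3, -0.5, -0.0]
gripper_width: 70.3
gripper_force: 0.0
```

```bash
python3 - <<'E'
from h import *
t=grab_frame("top"); a=grab_frame("side")
A=cv2.resize(t[130:190,345:415],None,fx=5.7,fy=5.7,interpolation=cv2.INTER_CUBIC); B=cv2.resize(a[135:245,228:358],(399,342),interpolation=cv2.INTER_CUBIC)
cv2.imwrite("pics/end2.png",np.hstack([A,B]))
th=np.radians(-6.45);x=np.array([np.cos(th),np.sin(th)]);y=np.array([-x[1],x[0]])
for zb in(14,30):
  for sx,sy in((1,1),(1,-1),(-1,-1),(-1,1)):
    p=np.array([593.7,-248.8])+28*sx*x+45*sy*y; u=proj("top",[*p,zb+64]); v=proj("side",[*p,zb+64])
    print(zb,((u-[345,130]+.5)*5.7-.5).round(),((v-[228,135]+.5)*[399/130,342/110]+[398.5,-.5]).round())
E
```

```text
14 [127.  57.] [520.  88.]
14 [370.  92.] [554.  39.]
14 [353. 240.] [619.  47.]
14 [108. 205.] [590.  97.]
30 [133.  44.] [520.  70.]
30 [381.  80.] [554.  21.]
30 [364. 231.] [619.  29.]
30 [114. 195.] [589.  78.]
```

View pics/end2.png

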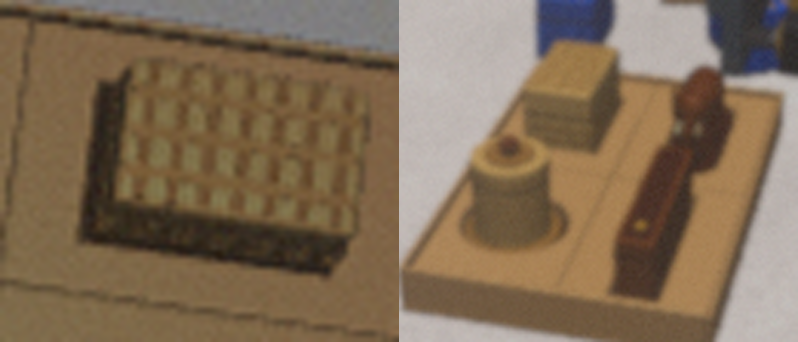

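The box's top corners, at about (127,60), (368,92), (353,237) and (115,203) in the top view and (525,88) and (620,48) in the side view, match a seated box (z 14) rather than a proud one (z 30). All four pieces are down and upright, so I hand in.

```bash
python3 -c "
from workcell import *
print(job_done())"
```

```text
the job is handed in; nothing more can be done
None
```

I swapped the four pieces back and handed the job in at about 34 s: the last camera checks showed each one sitting down and upright in its own cut-out. I never deliberately moved the coffee cup, but my last look at it was mid-job, and the hand-in gave no verdict.

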